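# Shift the gearbox selector from second to third

## Task

The overhauled gear selector on the bench stands in second, the left slot on the robot's side of its gate; shift it into third, the middle slot on the far side, marked by the green dot. Using only the fingertips against the lever's knob, push it forward into neutral (the cross channel), then across to the middle lane, then forward fully home into third, and leave it there. Push gently, never grip the lever, do not let it go into any other slot on the way, and leave everything else on the bench where it is.

Things in the scene. Friction and masses are not known exactly. Their poses are not given: they have to be found in the camera images.
- selector: gear selector, fixed to the bench: green cast tower 126 mm square on a grey flange 150 x 150 x 12 mm, bright steel gate plate 120 (y) x 104 mm on top, its face 100 mm above the bench. Origin: centre of the flange's underside. x axis: forward, away from the robot (turned up to 0.45 rad); y: to its left; z up
- pivot (a point): point on the selector's axis, 20 mm above the bench, hidden in the tower, about which the lever turns. Fore angle f and across angle a put the knob at selector x = 0.17 cos(a) sin(f), y = -0.17 sin(a), z = 0.02 + 0.17 cos(a) cos(f) m: lanes 53 mm apart at the knob, slots end 53 mm forward and rear of neutral
- third (a point): far end of third, the middle forward slot, at the plate's face; a green dot lies beyond it (white dots beyond the left and right forward slots). A cross channel (neutral) runs through the plate's centre; three lanes 26 mm apart cross it, each 14 mm wide, open forward and rear: first left forward, second left rear, third and fourth middle. Round-ended tongues part the lanes
- knob (a point): centre of the lever's black ball knob, 40 mm in diameter, 170 mm from the pivot. Steel stem below 10 mm thick, with a collar 18 mm thick from 25 to 52 mm under the knob's centre. It takes 3 to 5 N on the knob to move the lever; it stays where it is left and cannot be lifted. In a slot it has about 4 mm of play to either side at the knob
- lever_fore (a joint): lever angle forward, rad: 0 = neutral (cross channel), +0.314 = fully home in a forward slot, -0.314 = fully home in a rear slot. Starts in second, between -0.31 and -0.22
- lever_across (a joint): lever angle to the right (towards the selector's -y), rad: -0.314 = left lane (first, second), 0 = middle lane (third, fourth), +0.314 = right lane
- grease_pot: loose bystander: small yellow pot with a red lid, 40 mm in diameter, 38 mm high, left of the selector; origin at the centre of its underside
- star_nut: loose bystander: dull grey cast star-shaped hub, 71 x 66 x 28 mm, near left of the selector; origin at the centre of its underside
- hex_key: loose bystander: dark hex key lying flat, 114 x 36 x 7 mm, right of the selector; origin at the centre of its underside
- piston: loose bystander: grey piston, 67 x 64 x 51 mm, to the left at the back; origin at the centre of its underside

How it is judged:
By the outcome, as a careful person would: the job done as asked, in the order asked, and still so for the second after the job is handed in, with the robot touching nothing.
It also fails if it takes over 56 s, if anything falls off the work surface, if the arm or the gripper's body presses on something with over 40 N, if the wrist force passes 120 N, or if a joint passes its speed limit or range.

## Robot

A 6-joint arm with a two-finger parallel gripper is mounted at the origin on a cart in front of the work surface, level with it; the furniture and walls round the work are solid. World frame = base frame: x ahead of the robot, y to its left, z up, the work surface at z = 0. Lengths are in m, angles in rad, forces in N, time in s.
With the tool pointing down it reaches from about 0.375 to 0.975 m from the base axis. Payload 3.8 kg.
Tool frame: the origin (TCP) lies at the very end of the fingers, on their centre line; the grasp point (between the pads) lies 19 mm behind it; z points along the fingers, y is the direction in which the jaws open and shut (so a half turn about z gives the same grasp; the last joint's range is limited). The gripper opens to 85 mm and grips with 20 to 120 N. Pads are 22 mm wide; open, the fingers measure 114 mm over their backs; the gripper's body (76 mm by 85 mm) begins 54 mm behind the grasp point. The pads swing forward as they close: fully open they stand 13 mm farther back than shut.
Start: joints at [-1.235, 0.264, 1.604, -0, 1.274, -0.037], TCP at [0.246, -0.629, 0.231] pointing down, gripper open.
Joint ranges: [-2.63, 2.63], [-0.94, 2.18], [0.31, 2.57], [-1.31, 4.45], [0, 2.66], [-2.55, 2.55]. Speed limits (rad/s): [2.57, 2.57, 3.14, 3.14, 3.14, 3.14].

## Interface

Orientations are given as a rotation vector (axis times angle).
In Python, from workcell import status, read_camera, camera_info, order gives the robot as it stands.
- The arm moves only by the tool move_arm, never from a script. Its argument "deltas" is a list of rows, each a list of 3 entries, a list of its own where there are three numbers: the turn, a rotation vector about the world's x, y, z as a fraction of full scale, then the shift along the world's x, y, z as a fraction of full scale, then the closure, from -1 (fully open) to 1 (shut), so that 0 is half open. A call has 1 to 20 rows; each row is the pose to reach, as a shift and turn from the pose commanded when the call began; what a row does not reach only later rows make up. Full scale, the value 1, is 0.1 m for a shift and pi/2 rad for a turn. A row lasts 1/8 s, in which the tool goes at most 62.5 mm and 10.7 degrees, less where a joint would pass 70% of its speed; a pose out of reach is approached as far as the arm can. A call with a number of a shift or a turn outside -1 to 1 is refused whole. A call with a gripper value outside its range is refused whole. The fingers move at their own pace and stop on an object; "grip_force" is the grip in N (left out, the last holds). Time passes only in rows, so rows that repeat a pose let the fingers close. It gives the time, the measured TCP pose, the force and the opening at its end, in the units of the state.
- status.read_state(): the state, without advancing time (a new reading comes with each control period).
- read_camera(name): name is "scene" or "top"; returns (picture, depth): 480x640x3 uint8, red, green, blue; 480x640 float32, m along the optical axis (not along the pixel's ray), 0 where there is no reading.
- camera_info(name): a dict with "K" (3x3 intrinsics, pixels), "R" (3x3) and "t" (3): a world point X has camera coordinates R X + t. Camera axes: x right, y down, z forward; pixel columns grow to the right and rows downward; lengths in m; the calibration is good to about 2 mm. A picture is of the moment at which its call begins. camera_info takes no time and is no camera call.
- order.finish_job(): hands the job in, once; it reports no verdict.
The state is a dict: "time": time; "q": joint angles; "joint_vel": joint speeds; "joint_torque": joint torques, N m; "tool_pos": TCP position; "tcp_rot": TCP orientation; "wrist_force": force on the tool from outside, world axes, zero at the start; "torque": the same for the moment, N m; "width": opening from 0.0 (shut) to 1.0 (fully open).
Only numpy, scipy, OpenCV 4.12 (cv2) and the standard library are available. Lean on these libraries where they do the work, as an engineer would, in place of code of your own. Each camera call takes 0.05 s, during which the arm holds its last target. There are 200 camera calls.

## Working session

There is one attempt and no reset: what is moved stays moved. The work goes in short steps, Python scripts to look and compute and a tool call to move; the robot and the scene stay as the last step left them, time stands still between calls to the robot, and variables do not carry over. Pictures are saved under pics/ and viewed, about 8 in all and at most 12, crops included, and the job is handed in when it is done.

Besides the shell and the picture viewer there is one more tool, called after "Request:" by a JSON object that holds its "method" and its "body". move_arm: Moves the arm, as the interface text tells. Its arguments: {"type":"object","properties":{"deltas":{"type":"array","items":{"type":"array"}},"grip_force":{"type":"number"}},"required":["deltas"]}

```bash
mkdir -p pics
cat > h.py <<'E'
import numpy as np, cv2
from workcell import status, read_camera, camera_info, order
def unproj(n,d,u,v):
    c=camera_info(n);K=np.array(c['K']);R=np.array(c['R']);t=np.array(c['t'])
    p=np.linalg.inv(K)@[u,v,1]*d
    return R.T@(p-t)
def proj(n,X):
    c=camera_info(n);p=np.array(c['K'])@(np.array(c['R'])@X+np.array(c['t']));return p[:2]/p[2]
def snap(n,f):
    im,d=read_camera(n);cv2.imwrite('pics/'+f+'.png',im[:,:,::-1]);np.save('pics/'+f,d);return im,d
E
python3 - <<'E'
from h import *
snap('scene','s0');snap('top','t0')
for n in('scene','top'):
  c=camera_info(n);print(n,-np.array(c['R']).T@c['t'],np.array(c['K'])[0,0],np.array(c['R'])[2])
print(status.read_state())
E
```

```text
scene [0.03464039 0.64960664 0.71130085] 506.75995761773675 [ 0.52257912 -0.64061704 -0.56260188]
top [0.44517237 0.00960024 1.01401532] 562.4979226391027 [ 1.47338613e-01 -1.26170527e-04 -9.89086102e-01]
{'time': 0.1, 'q': array([-1.23492285e+00,  2.64691209e-01,  1.60528628e+00,  2.83059791e-06,
        1.27370395e+00, -3.68736439e-02]), 'joint_vel': array([ 5.96322778e-04, -1.41330057e-03, -2.18578600e-03,  2.02361912e-03,
       -2.16511579e-04, -9.78267477e-05]), 'joint_torque': array([ 4.10260873e-04, -5.16709328e+01, -3.68589878e+01, -2.42164663e-05,
        6.29487084e-03,  2.31632424e-05]), 'tool_pos': array([ 0.24560789, -0.62799409,  0.23005113]), 'tcp_rot': array([-3.08515872e+00, -5.81741972e-01,  4.84172604e-04]), 'wrist_force': array([-0.15620318,  0.4360749 , -0.11050719]), 'torque': array([-0.01847775, -0.01460076,  0.01878162]), 'width': 0.9975491737592679}
```

View pics/s0.png

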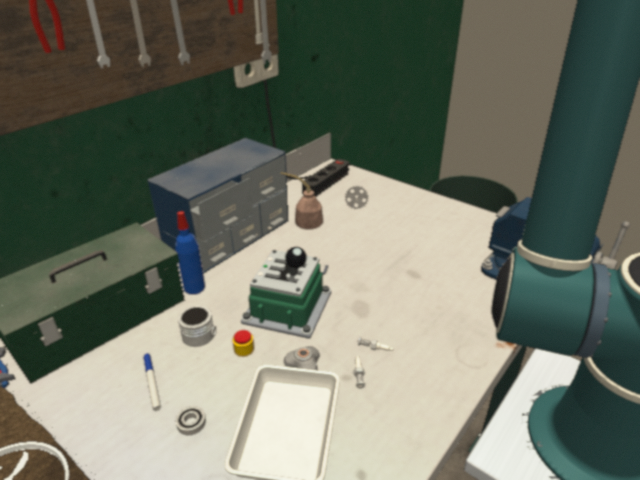

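View pics/t0.png

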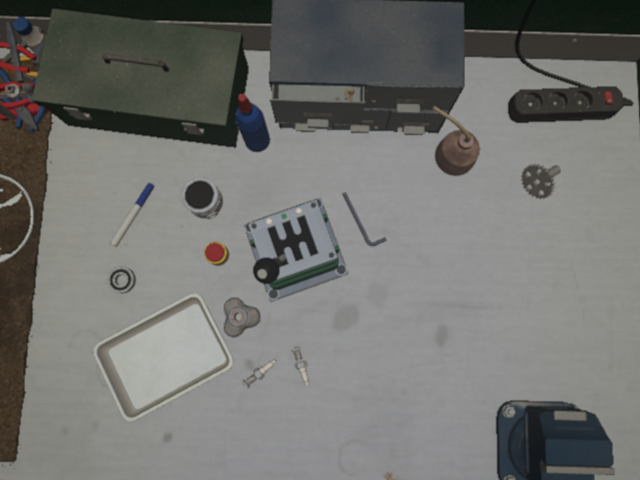

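Run:
```python
from h import *
im=cv2.imread('pics/t0.png');d=np.load('pics/t0.npy')
cv2.imwrite('pics/c0.png',cv2.resize(im[180:310,220:370],None,fx=4.5,fy=4.5,interpolation=cv2.INTER_CUBIC))
def cloud(n,d,r):
    return np.array([[*unproj(n,d[v,u],u,v),u,v] for v in range(r[0],r[1]) for u in range(r[2],r[3]) if d[v,u]>0])
for n,f,r in(('top','t0',(185,310,225,365)),('scene','s0',(230,350,230,340))):
    P=cloud(n,np.load(f'pics/{f}.npy'),r)
    m=abs(P[:,2]-.1)<.005; Q=P[m]
    rect=cv2.minAreaRect(Q[:,:2].astype(np.float32));print(n,rect,np.median(Q[:,2]),len(Q))
    K=P[P[:,2]>.155];print('knob pts',len(K),K[:,:3].mean(0),K[:,:3].max(0),K[:,:3].min(0))
    if len(K)>10:
        from scipy.optimize import least_squares
        s=least_squares(lambda c:np.linalg.norm(K[:,:3]-c,axis=1)-.02,K[:,:3].mean(0)-[0,0,.01],loss='soft_l1',f_scale=.002);print('sphere',s.x,np.sqrt(np.mean(s.fun**2)))
```

```text
Traceback (most recent call last):
  File "h.py", line 4, in unproj
    c=camera_info(n);K=np.array(c['K']);R=np.array(c['R']);t=np.array(c['t'])
ValueError: time passes only in moves, steps and waits
```

View pics/c0.png

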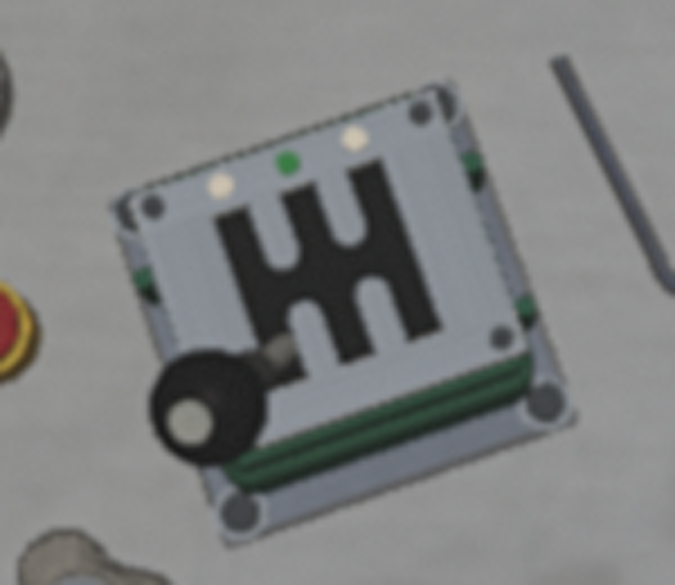

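```bash
python3 - <<'E'
s=open('h.py').read().replace("def unproj","_c={n:camera_info(n) for n in('scene','top')}\ncamera_info=_c.get\ndef unproj",1);open('h.py','w').write(s)
E
cat > m.py <<'E'
from h import *
from scipy.optimize import least_squares
def cloud(n,d,r):
    return np.array([[*unproj(n,d[v,u],u,v),u,v] for v in range(r[0],r[1]) for u in range(r[2],r[3]) if d[v,u]>0])
def atz(n,u,v,z):
    a=unproj(n,.5,u,v);b=unproj(n,1,u,v);return a+(b-a)*(z-a[2])/(b[2]-a[2])
def knob(n,d,r):
    P=cloud(n,d,r);K=P[(P[:,2]>.155)&(P[:,2]<.23),:3]
    s=least_squares(lambda c:np.linalg.norm(K-c,axis=1)-.02,K.mean(0)-[0,0,.01],loss='soft_l1',f_scale=.002)
    return s.x,len(K),np.sqrt(np.mean(s.fun**2))
E
python3 - <<'E'
from m import *
for n,f,r in(('top','t0',(185,310,225,365)),('scene','s0',(230,350,230,340))):
    d=np.load(f'pics/{f}.npy');P=cloud(n,d,r)
    m=abs(P[:,2]-.1)<.005; Q=P[m]
    print(n,cv2.minAreaRect(Q[:,:2].astype(np.float32)),np.median(Q[:,2]),len(Q))
    print(knob(n,d,r))
c=lambda u,v:atz('top',220+(u+.5)/4.5-.5,180+(v+.5)/4.5-.5,.1)
a,b=c(300,188),c(357,360);w=a-b
print('centre',(a+b)/2,'len',np.linalg.norm(w),'yaw',np.arctan2(w[1],w[0]))
w=c(221,186)-c(355,138);print('dots yaw',np.arctan2(-w[0],w[1]),np.linalg.norm(w), c(288,163))
E
```

```text
top ((0.5940767526626587, 0.06882307678461075), (0.10464487224817276, 0.12012632191181183), 21.746219635009766) 0.10001877892958119 3058
(array([0.53500896, 0.10163428, 0.17613174]), 554, np.float64(0.0011023065289910807))
scene ((0.5949844717979431, 0.06952351331710815), (0.1053428128361702, 0.1260128617286682), 21.34270477294922) 0.10029724596018218 1450
(array([0.53664206, 0.10097016, 0.17675131]), 381, np.float64(0.001102557486191655))
centre [0.59339693 0.06859297 0.1       ] len 0.06723940869736843 yaw 0.35441514694468806
dots yaw 0.3825561667120547 0.052326632103295745 [0.63415671 0.08505793 0.1       ]
```

The top view shows the selector yawed about 0.376 rad with its centre at (0.594, 0.069). The knob is at (0.536, 0.101, 0.176), so f ≈ -0.27 in second. The tool yaw already matches the selector. I'll travel high and go round the vise, closing the fingers on the way.

Request:
{"method": "move_arm", "body": {"deltas": [[[0,0,0],[0.5,0,0.5],1],[[0,0,0],[1,0,1],1],[[0,0,0],[1,0,1],1]], "grip_force": 20}}

```text
time: 0.48
tool_pos: [0.3489, -0.6293, 0.3351]
tcp_rot: [3.081, 0.585, 0.003]
wrist_force: [-0.5, -0.7, 0.7]
width: 0.377
```

Request:
{"method": "move_arm", "body": {"deltas": [[[0,0,0],[0.5,0.5,0],1],[[0,0,0],[1,1,0],1],[[0,0,0],[1,1,0],1]]}}

```text
time: 0.85
tool_pos: [0.4474, -0.5256, 0.3296]
tcp_rot: [-3.083, -0.587, 0.001]
wrist_force: [-0.2, -0.8, 0.3]
width: -0.001
```

Request:
{"method": "move_arm", "body": {"deltas": [[[0,0,0],[0,0.5,0],1],[[0,0,0],[0,1,0],1]]}}

```text
time: 1.1
tool_pos: [0.4447, -0.4278, 0.3294]
tcp_rot: [-3.086, -0.58, 0.004]
wrist_force: [0.9, -0.1, 0.0]
width: 0.001
```

Request:
{"method": "move_arm", "body": {"deltas": [[[0,0,0],[0,0.5,0],1],[[0,0,0],[0,1,0],1]]}}

```text
time: 1.35
tool_pos: [0.4445, -0.3277, 0.33]
tcp_rot: [-3.087, -0.58, 0.003]
wrist_force: [0.8, 0.6, -0.6]
width: 0.005
```

Request:
{"method": "move_arm", "body": {"deltas": [[[0,0,0],[0,0.5,0],1],[[0,0,0],[0,1,0],1]]}}

```text
time: 1.6
tool_pos: [0.4445, -0.2278, 0.3301]
tcp_rot: [-3.087, -0.58, 0.003]
wrist_force: [0.7, 1.3, 0.2]
width: -0.006
```

Request:
{"method": "move_arm", "body": {"deltas": [[[0,0,0],[0,0.5,0],1],[[0,0,0],[0,1,0],1]]}}

```text
time: 1.85
tool_pos: [0.4447, -0.128, 0.3302]
tcp_rot: [-3.088, -0.58, 0.003]
wrist_force: [1.6, 0.9, -0.8]
width: 0.007
```

Request:
{"method": "move_arm", "body": {"deltas": [[[0,0,0],[0,0.5,0],1],[[0,0,0],[0,1,0],1]]}}

```text
time: 2.1
tool_pos: [0.4449, -0.0281, 0.3303]
tcp_rot: [3.087, 0.58, -0.002]
wrist_force: [0.3, -0.1, -0.9]
width: 0.001
```

Request:
{"method": "move_arm", "body": {"deltas": [[[0,0,0],[0,0.5,0],1],[[0,0,0],[0,1,0],1],[[0,0,0],[0,1,0],1],[[0,0,0],[0,1,0],1]]}}

```text
time: 2.6
tool_pos: [0.4455, 0.0704, 0.3305]
tcp_rot: [3.086, 0.582, -0.002]
wrist_force: [0.2, 0.4, 0.2]
width: 0.002
```

Request:
{"method": "move_arm", "body": {"deltas": [[[0,0,0],[0.15,0.04,-0.5],1],[[0,0,0],[0.3,0.08,-1],1],[[0,0,0],[0.3,0.08,-1],1]]}}

```text
time: 2.98
tool_pos: [0.4729, 0.0772, 0.2265]
tcp_rot: [-3.088, -0.578, 0.016]
wrist_force: [-1.3, -0.3, 0.1]
width: 0.001
```

Request:
{"method": "move_arm", "body": {"deltas": [[[0,0,0],[0,0,-0.35],1],[[0,0,0],[0,0,-0.69],1],[[0,0,0],[0,0,-0.69],1],[[0,0,0],[0,0,-0.69],1]]}}

```text
time: 3.48
tool_pos: [0.4774, 0.0788, 0.1648]
tcp_rot: [3.087, 0.581, 0.005]
wrist_force: [-1.5, 0.7, 0.8]
width: 0.0
```

Run:
```python
from m import *
im,_=snap('scene','s1');im2,d=snap('top','t1')
a=cv2.resize(im[210:350,220:350],None,fx=3,fy=3);b=cv2.resize(im2[190:330,220:350],None,fx=3,fy=3)
cv2.imwrite('pics/v1.png',np.hstack([a,b])[:,:,::-1])
st=status.read_state();print(st['tool_pos'],st['wrist_force'])
```

```text
[0.47764504 0.0791851  0.1649912 ] [-0.17032951 -0.70005789  0.46346071]
```

View pics/v1.png

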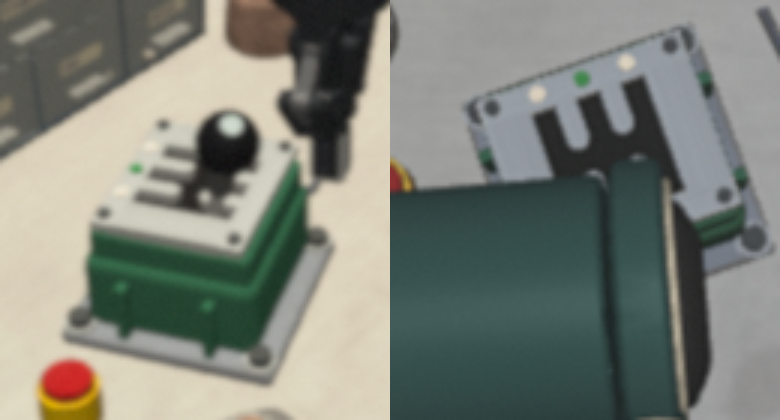

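Request:
{"method": "move_arm", "body": {"deltas": [[[0,0,0],[0.09,0.037,0],1],[[0,0,0],[0.19,0.073,0],1],[[0,0,0],[0.26,0.103,0],1],[[0,0,0],[0.3,0.119,0],1],[[0,0,0],[0.34,0.134,0],1],[[0,0,0],[0.38,0.15,0],1],[[0,0,0],[0.42,0.165,0],1],[[0,0,0],[0.42,0.165,0],1]]}}

```text
time: 4.58
tool_pos: [0.5179, 0.0959, 0.1622]
tcp_rot: [3.087, 0.582, -0.0]
wrist_force: [-3.0, -1.8, 1.8]
width: -0.001
```

```bash
cat >> m.py <<'E'
def sel(p):
    p=np.array(p)-[.594,.069,0];c,s=np.cos(.376),np.sin(.376)
    return np.round([c*p[0]+s*p[1],-s*p[0]+c*p[1],p[2]],4)
def look(name):
    im,d=snap('scene',name)
    x,n,e=knobc(im,d)
    st=status.read_state();print('knob sel',sel(x),n,e,'tcp sel',sel(st['tool_pos']),'F',st['wrist_force'].round(1),st['time'])
def knobc(im,d):
    # points in a box around where the knob may be, on an arc of radius .17 about the pivot (outer surface .16-.195)
    P=cloud('scene',d,(225,310,240,345))[:,:3]
    piv=np.array([.594,.069,.02]);tp=np.array(status.read_state()['tool_pos'])
    r=np.linalg.norm(P-piv,axis=1)
    s=np.array([sel(p) for p in P]);t=sel(tp)
    # drop finger points
    fing=(abs(s[:,0]-t[0])<.0135)&(abs(s[:,1]-t[1])<.018)&(s[:,2]>t[2]-.005)
    K=P[(r>.145)&(r<.192)&(P[:,2]>.15)&(P[:,2]<.213)&~fing]
    best=None
    def fk(q): f,a=q;x,y,z=.17*np.cos(a)*np.sin(f),-.17*np.sin(a),.02+.17*np.cos(a)*np.cos(f);c,s_=np.cos(.376),np.sin(.376);return np.array([.594+c*x-s_*y,.069+s_*x+c*y,z])
    for f in(-.25,0,.25):
        for a in(-.3,0):
            q=least_squares(lambda q:np.linalg.norm(K-fk(q),axis=1)-.02,[f,a],loss='cauchy',f_scale=.002)
            if best is None or q.cost<best.cost:best=q
    print('f,a',best.x.round(3))
    return fk(best.x),len(K),round(float(np.median(abs(best.fun))),4)
E
python3 -c "
from m import *
look('s2')
d=np.load('pics/s0.npy');print(knobc(None,d))"
```

```text
f,a [-0.2   -0.304]
knob sel [-0.0323  0.0509  0.179 ] 267 0.0007 tcp sel [-0.061   0.0529  0.1622] F [-3.5 -1.6  1.7] 4.625
f,a [-0.262 -0.304]
(array([0.53622604, 0.10093302, 0.17666031]), 208, 0.0006)
```

Request:
{"method": "move_arm", "body": {"deltas": [[[0,0,0],[0.04,0.015,0.01],1],[[0,0,0],[0.08,0.03,0.02],1],[[0,0,0],[0.12,0.045,0.02],1],[[0,0,0],[0.16,0.06,0.02],1],[[0,0,0],[0.2,0.08,0.02],1],[[0,0,0],[0.24,0.095,0.02],1],[[0,0,0],[0.27,0.106,0.02],1],[[0,0,0],[0.27,0.106,0.02],1]]}}

```text
time: 5.62
tool_pos: [0.5452, 0.1066, 0.1642]
tcp_rot: [-3.087, -0.582, -0.001]
wrist_force: [-3.0, -0.5, 1.2]
width: -0.002
```

```bash
python3 -c "
from m import *
look('s3')"
```

```text
f,a [-0.019 -0.305]
knob sel [-0.0031  0.0511  0.1821] 252 0.0008 tcp sel [-0.0317  0.0529  0.1642] F [-1.9 -1.3  1.8] 5.675
```

Request:
{"method": "move_arm", "body": {"deltas": [[[0,0,0],[0.015,0.006,0],1],[[0,0,0],[0.03,0.012,0],1],[[0,0,0],[0.03,0.012,0],1]]}}

```text
time: 6.05
tool_pos: [0.548, 0.1077, 0.1643]
tcp_rot: [-3.087, -0.582, -0.0]
wrist_force: [-3.1, -0.8, 2.2]
width: 0.005
```

```bash
python3 -c "
from m import *
look('s4')
im=cv2.imread('pics/s4.png');cv2.imwrite('pics/v4.png',cv2.resize(im[220:340,230:350],None,fx=4.5,fy=4.5,interpolation=cv2.INTER_CUBIC))"
```

```text
f,a [ 0.001 -0.304]
knob sel [1.000e-04 5.090e-02 1.822e-01] 244 0.0009 tcp sel [-0.0287  0.0529  0.1643] F [-3.1 -0.4  1.9] 6.1
```

View pics/v4.png

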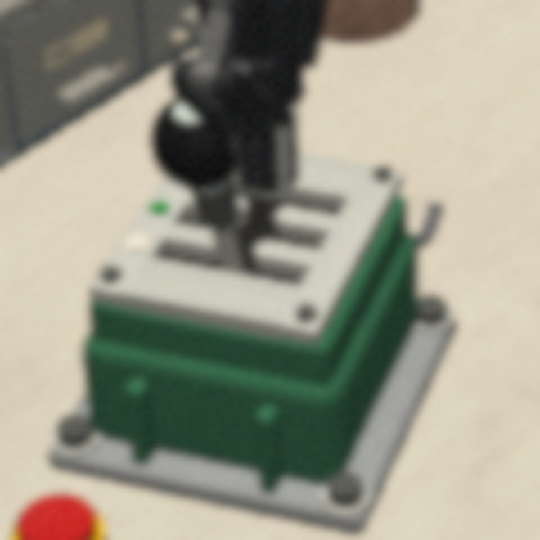

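Lever is in neutral, in the left lane. I'll back off and go round to the knob's left.

Request:
{"method": "move_arm", "body": {"deltas": [[[0,0,0],[-0.12,-0.05,0],1],[[0,0,0],[-0.24,-0.095,0],1],[[0,0,0],[-0.24,-0.095,0],1],[[0,0,0],[-0.34,0.16,0],1],[[0,0,0],[-0.45,0.425,0],1],[[0,0,0],[-0.45,0.425,0],1],[[0,0,0],[-0.2,0.525,0],1],[[0,0,0],[0.064,0.627,0],1],[[0,0,0],[0.064,0.627,0],1],[[0,0,0],[0.064,0.627,0],1]]}}

```text
time: 7.35
tool_pos: [0.5537, 0.1696, 0.1639]
tcp_rot: [3.087, 0.582, -0.002]
wrist_force: [-0.1, -0.2, -0.5]
width: -0.002
```

```bash
python3 -c "
from m import *
look('s5')"
```

```text
f,a [ 0.    -0.304]
knob sel [1.000e-04 5.090e-02 1.822e-01] 228 0.0008 tcp sel [-0.0008  0.1085  0.1639] F [-0.  -0.6 -1.2] 7.4
```

Request:
{"method": "move_arm", "body": {"deltas": [[[0,0,0],[0.035,-0.09,0],1],[[0,0,0],[0.06,-0.15,0.01],1],[[0,0,0],[0.077,-0.195,0.02],1],[[0,0,0],[0.095,-0.24,0.03],1],[[0,0,0],[0.112,-0.285,0.04],1],[[0,0,0],[0.13,-0.33,0.05],1],[[0,0,0],[0.147,-0.372,0.06],1],[[0,0,0],[0.147,-0.372,0.06],1]]}}

```text
time: 8.4
tool_pos: [0.5693, 0.1332, 0.1708]
tcp_rot: [-3.087, -0.582, -0.001]
wrist_force: [-1.2, 4.5, 3.2]
width: 0.001
```

```bash
python3 -c "
from m import *
look('s6')"
```

```text
f,a [-0.001 -0.207]
knob sel [-0.0002  0.0349  0.1864] 160 0.0007 tcp sel [0.0005 0.0688 0.1705] F [-1.2  4.4  3.1] 8.45
```

Request:
{"method": "move_arm", "body": {"deltas": [[[0,0,0],[0.018,-0.047,0],1],[[0,0,0],[0.037,-0.093,0],1],[[0,0,0],[0.055,-0.14,0],1],[[0,0,0],[0.073,-0.186,0],1],[[0,0,0],[0.092,-0.233,0],1],[[0,0,0],[0.11,-0.279,0],1],[[0,0,0],[0.121,-0.307,0],1],[[0,0,0],[0.121,-0.307,0],1]]}}

```text
time: 9.45
tool_pos: [0.5811, 0.102, 0.1701]
tcp_rot: [3.087, 0.582, -0.0]
wrist_force: [-0.6, 3.4, 2.8]
width: -0.002
```

```bash
python3 -c "
from m import *
look('s7')
im=cv2.imread('pics/s7.png');cv2.imwrite('pics/v7.png',cv2.resize(im[220:340,230:350],None,fx=4.5,fy=4.5,interpolation=cv2.INTER_CUBIC))"
```

```text
f,a [ 0.001 -0.008]
knob sel [1.0e-04 1.3e-03 1.9e-01] 140 0.0007 tcp sel [1.000e-04 3.560e-02 1.701e-01] F [0.4 1.2 2.1] 9.5
```

View pics/v7.png

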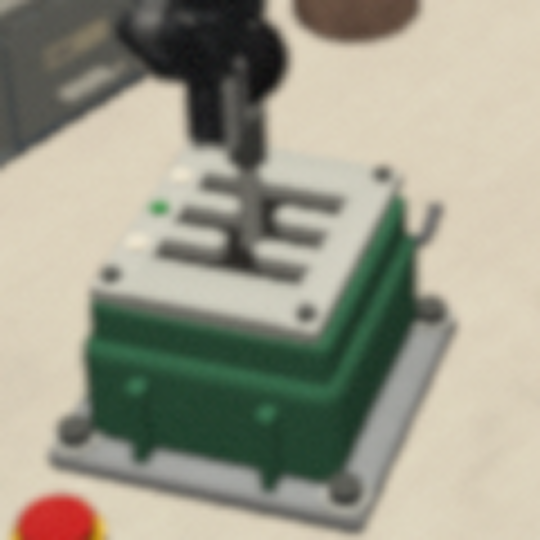

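Request:
{"method": "move_arm", "body": {"deltas": [[[0,0,0],[-0.055,0.14,0],1],[[0,0,0],[-0.11,0.28,0],1],[[0,0,0],[-0.11,0.28,0],1],[[0,0,0],[-0.39,0.17,0],1],[[0,0,0],[-0.668,0.059,0],1],[[0,0,0],[-0.668,0.059,0],1],[[0,0,0],[-0.55,-0.24,0],1],[[0,0,0],[-0.431,-0.541,0],1],[[0,0,0],[-0.431,-0.541,0],1],[[0,0,0],[-0.431,-0.541,0],1]]}}

```text
time: 10.75
tool_pos: [0.5384, 0.0487, 0.1703]
tcp_rot: [-3.087, -0.582, -0.0]
wrist_force: [0.0, 0.2, -0.1]
width: 0.001
```

```bash
python3 -c "
from m import *
look('s8')"
```

```text
f,a [-0.    -0.009]
knob sel [-0.      0.0016  0.19  ] 342 0.0007 tcp sel [-0.0593  0.0019  0.1702] F [0.  0.5 0.6] 10.8
```

Request:
{"method": "move_arm", "body": {"deltas": [[[0,0,0],[0.12,0.047,0],1],[[0,0,0],[0.22,0.087,0],1],[[0,0,0],[0.27,0.106,0],1],[[0,0,0],[0.31,0.122,0],1],[[0,0,0],[0.36,0.142,0],1],[[0,0,0],[0.41,0.162,0],1],[[0,0,0],[0.46,0.181,0],1],[[0,0,0],[0.51,0.201,0],1],[[0,0,0],[0.56,0.22,0],1],[[0,0,0],[0.56,0.22,0],1]]}}

```text
time: 12.05
tool_pos: [0.5943, 0.0706, 0.1701]
tcp_rot: [-3.087, -0.582, -0.0]
wrist_force: [-2.4, 0.5, -0.3]
width: -0.002
```

```bash
python3 -c "
from m import *
look('s9')"
```

```text
f,a [ 0.178 -0.01 ]
knob sel [0.0301 0.0018 0.1873] 265 0.001 tcp sel [0.0008 0.0013 0.1701] F [-1.2  0.   1.6] 12.1
```

Request:
{"method": "move_arm", "body": {"deltas": [[[0,0,0],[0.045,0.018,0],1],[[0,0,0],[0.09,0.036,0],1],[[0,0,0],[0.13,0.051,0],1],[[0,0,0],[0.16,0.063,0],1],[[0,0,0],[0.185,0.073,0],1],[[0,0,0],[0.2,0.079,0],1],[[0,0,0],[0.2,0.079,0],1]]}}

```text
time: 12.98
tool_pos: [0.6142, 0.0782, 0.1704]
tcp_rot: [3.087, 0.582, 0.001]
wrist_force: [-2.1, -1.4, -0.9]
width: -0.002
```

```bash
python3 -c "
from m import *
look('s10')"
```

```text
f,a [ 0.302 -0.01 ]
knob sel [0.0506 0.0016 0.1823] 269 0.001 tcp sel [0.0221 0.0012 0.1704] F [-1.7 -1.4 -1.9] 13.025
```

Request:
{"method": "move_arm", "body": {"deltas": [[[0,0,0],[0.01,0.004,0],1],[[0,0,0],[0.01,0.004,0],1]]}}

```text
time: 13.28
tool_pos: [0.615, 0.0787, 0.1704]
tcp_rot: [3.087, 0.582, 0.0]
wrist_force: [-1.3, -0.6, -1.8]
width: -0.001
```

```bash
python3 -c "
from m import *
look('s11')"
```

```text
f,a [ 0.309 -0.01 ]
knob sel [0.0517 0.0017 0.1819] 271 0.0009 tcp sel [0.0231 0.0012 0.1704] F [-3.1 -2.3 -1.7] 13.325
```

Request:
{"method": "move_arm", "body": {"deltas": [[[0,0,0],[0.01,0.004,0],1],[[0,0,0],[0.01,0.004,0],1]]}}

```text
time: 13.58
tool_pos: [0.616, 0.079, 0.1703]
tcp_rot: [3.087, 0.582, 0.0]
wrist_force: [-2.6, -1.4, -2.5]
width: 0.002
```

Request:
{"method": "move_arm", "body": {"deltas": [[[0,0,0],[0.01,0.004,0],1],[[0,0,0],[0.01,0.004,0],1]]}}

```text
time: 13.82
tool_pos: [0.617, 0.0795, 0.1702]
tcp_rot: [3.087, 0.582, -0.0]
wrist_force: [-1.9, -1.3, -2.0]
width: -0.003
```

```bash
python3 -c "
from m import *
look('s12')"
```

```text
f,a [ 0.321 -0.008]
knob sel [0.0536 0.0013 0.1813] 271 0.001 tcp sel [0.0252 0.0013 0.1703] F [-2.1 -1.6 -1. ] 13.875
```

Request:
{"method": "move_arm", "body": {"deltas": [[[0,0,0],[0.01,0.004,0],1],[[0,0,0],[0.01,0.004,0],1]]}}

```text
time: 14.12
tool_pos: [0.6177, 0.0798, 0.1701]
tcp_rot: [3.087, 0.582, -0.001]
wrist_force: [-3.6, -2.1, -2.6]
width: 0.0
```

Request:
{"method": "move_arm", "body": {"deltas": [[[0,0,0],[0.01,0.004,0],1],[[0,0,0],[0.01,0.004,0],1]]}}

```text
time: 14.38
tool_pos: [0.6186, 0.0802, 0.17]
tcp_rot: [3.087, 0.582, -0.002]
wrist_force: [-4.0, -2.5, -2.5]
width: 0.002
```

```bash
python3 -c "
from m import *
look('s13')"
```

```text
f,a [ 0.328 -0.008]
knob sel [0.0548 0.0013 0.1809] 265 0.0009 tcp sel [0.0269 0.0014 0.1699] F [-3.5 -2.2 -2.7] 14.425
```

Request:
{"method": "move_arm", "body": {"deltas": [[[0,0,0],[0.015,0.006,0],1],[[0,0,0],[0.015,0.006,0],1]]}}

```text
time: 14.68
tool_pos: [0.6196, 0.0806, 0.1697]
tcp_rot: [3.087, 0.582, -0.004]
wrist_force: [-4.8, -2.5, -3.2]
width: -0.002
```

```bash
python3 -c "
from m import *
look('s14')"
```

```text
f,a [ 0.33  -0.009]
knob sel [0.0551 0.0016 0.1808] 259 0.001 tcp sel [0.0281 0.0014 0.1697] F [-4.7 -3.  -3.1] 14.725
```

Request:
{"method": "move_arm", "body": {"deltas": [[[0,0,0],[0.018,0.007,0],1],[[0,0,0],[0.018,0.007,0],1]]}}

```text
time: 14.98
tool_pos: [0.6209, 0.0812, 0.1694]
tcp_rot: [3.087, 0.582, -0.006]
wrist_force: [-6.8, -3.3, -2.6]
width: 0.004
```

```bash
python3 -c "
from m import *
look('s15')"
```

```text
f,a [ 0.333 -0.01 ]
knob sel [0.0556 0.0017 0.1806] 249 0.0009 tcp sel [0.0294 0.0014 0.1694] F [-6.1 -3.4 -3.6] 15.025
```

Force is rising and the knob has stopped, so it's on the end stop. Backing off.

Request:
{"method": "move_arm", "body": {"deltas": [[[0,0,0],[-0.1,-0.04,0],1],[[0,0,0],[-0.4,-0.16,0],1],[[0,0,0],[-0.8,-0.315,0],1],[[0,0,0],[-0.8,-0.315,0],1],[[0,0,0],[-0.8,-0.315,0.5],1],[[0,0,0],[-0.8,-0.315,1],1],[[0,0,0],[-0.8,-0.315,1],1]]}}

```text
time: 15.9
tool_pos: [0.5476, 0.0509, 0.278]
tcp_rot: [3.086, 0.582, 0.025]
wrist_force: [-0.1, -0.0, -0.8]
width: -0.001
```

Request:
{"method": "move_arm", "body": {"deltas": [[[0,0,0],[-0.3,-0.5,0.1],1],[[0,0,0],[-0.6,-1,0.2],1],[[0,0,0],[-0.6,-1,0.2],1]]}}

```text
time: 16.27
tool_pos: [0.4825, -0.0523, 0.2916]
tcp_rot: [3.087, 0.575, 0.006]
wrist_force: [-0.2, 0.4, -0.5]
width: -0.004
```

Request:
{"method": "move_arm", "body": {"deltas": [[[0,0,0],[0,-0.5,0],1],[[0,0,0],[0,-1,0],1],[[0,0,0],[0,-1,0],1]]}}

```text
time: 16.65
tool_pos: [0.4834, -0.1519, 0.29]
tcp_rot: [3.088, 0.577, 0.002]
wrist_force: [0.3, 1.2, 0.4]
width: 0.001
```

Request:
{"method": "move_arm", "body": {"deltas": [[[0,0,0],[0,-0.5,0],1],[[0,0,0],[0,-1,0],1],[[0,0,0],[0,-1,0],1],[[0,0,0],[0,-1,0],1]]}}

```text
time: 17.15
tool_pos: [0.483, -0.2486, 0.2898]
tcp_rot: [-3.086, -0.583, -0.001]
wrist_force: [0.4, 0.0, 0.4]
width: 0.005
```

```bash
python3 -c "
from m import *
look('s16')
im,d=snap('top','t16')
print(knob('top',d,(185,310,225,365)),sel(knob('top',d,(185,310,225,365))[0]))
a=cv2.imread('pics/t0.png')[170:350,170:400];cv2.imwrite('pics/v16.png',cv2.resize(np.hstack([a,im[170:350,170:400,::-1]]),None,fx=1.7,fy=1.7))"
```

```text
f,a [ 0.33  -0.008]
knob sel [0.0551 0.0014 0.1808] 342 0.0009 tcp sel [-0.2199 -0.2543  0.2899] F [0.5 0.5 0.3] 17.2
(array([0.64347016, 0.09104178, 0.18098514]), 562, np.float64(0.001976823034664542)) [0.0541 0.0023 0.181 ]
```

View pics/v16.png

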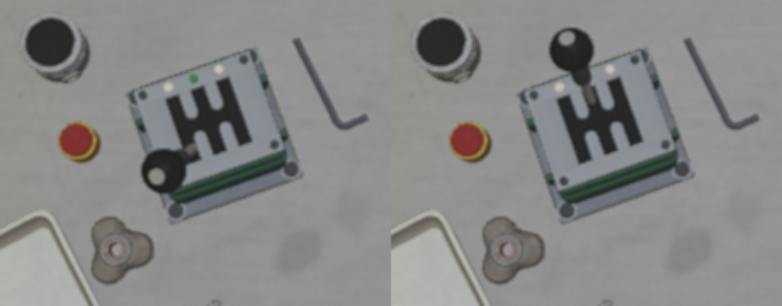

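The lever is in the middle forward slot, with its knob over the green dot. The nearby parts haven't moved, so I'm handing it in.

```bash
python3 -c "
from workcell import order
print(order.finish_job())"
```

```text
the job is handed in; nothing more can be done
None
```

The selector is in third, and I handed the job in at about 17 s of the 56 s allowed. With the fingers shut, I pushed the knob forward from second into neutral, across to the middle lane, then forward until it stopped on its end. I then backed the arm well clear.

**Final position:** the last images gave a fore angle of about 0.33 rad (fully home is 0.314) and an across angle of about -0.01 rad. Both cameras put the knob 54–55 mm forward of neutral and within about 2 mm of the middle lane. The lever stayed there after the fingers left it.

**Forces:** the pushes read about 2–6 N. I let the reading rise to about 8 N at the end stop to be sure it was home.

**Bystanders:** the before and after top views show the pot, star nut, hex key and piston unmoved by eye. I did not measure their positions.

**Disagreement:** the fore angle read about 0.016 rad over the nominal stop, roughly 2 mm at the knob. That is about the size of the camera calibration error.

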